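Slide the call bell home and ring it

ROBOT

A 6-joint arm with a two-finger parallel gripper is mounted at the origin on the work surface; the furniture and walls round the work are solid. World frame = base frame: x ahead of the robot, y to its left, z up, the work surface at z = 0. Lengths are in m, angles in rad, forces in N, time in s.
With the tool pointing down it reaches from about 0.4 to 0.925 m from the base axis. Payload 12.5 kg.
Tool frame: the origin (TCP) lies at the very end of the fingers, on their centre line; the grasp point (between the pads) lies 19 mm behind it; z points along the fingers, y is the line along which they close (so a half turn about z gives the same grasp; the last joint's range is limited). The gripper opens to 95 mm and grips with 3 to 60 N. Pads are 20 mm wide; open, the fingers measure 119 mm over their backs; the gripper's body (75 mm by 180 mm) begins 59 mm behind the grasp point.
Start: joints at [-1.268, 0.491, 1.559, -0, 1.092, -0.106], TCP at [0.248, -0.574, 0.215] pointing down, gripper open.
Joint ranges: [-3.1, 3.1], [-0.84, 2.19], [0.05, 2.79], [-1.13, 4.28], [0.06, 2.93], [-2.69, 2.69]. Speed limits (rad/s): [2.22, 2.22, 2.79, 3.14, 3.14, 3.14].

INTERFACE

Orientations are given as a unit quaternion [w, x, y, z].
In Python, from plant import robot, eyes gives the robot as it stands (robot), with the cameras (eyes).
- The arm moves only by the shell command python3 jog.py, which reads ROWS from standard input. ROWS is a JSON list of rows, 1 to 8 of them, each an object with the fields sx, sy, sz (the shift in m), turn (a turn about the tool's z in rad), finger_gap (the finger opening in m); a field left out counts as zero (the opening has to be given); each row is the pose to reach, as a shift and turn from the pose commanded when the command began, along the tool's axes at that moment; what a row does not reach only later rows make up. A row lasts 1/10 s, in which the tool goes at most 0.05 m and 0.15 rad, less where a joint would pass 70% of its speed; a pose out of reach is approached as far as the arm can. The fingers move at their own pace and stop on an object; the grip force is fixed at half the most. Time passes only in rows, so rows that do not move let the fingers close. It prints the time, the measured TCP pose, the force, the opening and the grip force at its end. Input that does not fit is refused with a message, and nothing moves.
- robot.state(): the state, without advancing time (a new reading comes with each control period).
- eyes.capture(name): name is "scene" or "top" or "wrist"; returns the picture (400x640x3 uint8, red, green, blue); there is no depth.
- eyes.camera_info(name): a dict with "fx", "fy", "cx", "cy" (pixels), "rvec" (rotation vector, rad) and "tvec" (3), from world to camera coordinates, as OpenCV has them. Camera axes: x right, y down, z forward; pixel columns grow to the right and rows downward; lengths in m; the calibration is good to about 2 mm. A picture is of the moment at which its call begins: read the wrist's pose just before it. camera_info takes no time and is no camera call; for the wrist camera it gives the pose at the moment of the call.
- robot.finish_job(): hands the job in; it is judged then, once.
The state is a dict: "clock": time; "qpos": joint angles; "dq": joint speeds; "tau": joint torques, N m; "tool_pos": TCP position; "tool_rot": TCP orientation; "ft_force": force on the tool from outside, world axes, zero at the start; "ft_torque": the same for the moment, N m; "width": finger opening in m; "finger_force": force on a finger pad.
Only numpy, scipy, OpenCV 4.12 (cv2) and the standard library are available. Lean on these libraries where they do the work, as an engineer would, in place of code of your own. Each camera call takes 0.05 s, during which the arm holds its last target. There are 200 camera calls.

TASK

The service bell has strayed from its place. With the fingertips, push it along the table into the corner of the low dark steel L-shaped guide until its base rests against both rails, then press its button on top to ring it, and leave the bell standing there. Do not pick the bell up or tip it, and leave the other things where they stand.

Things in the scene. Friction and masses are not known exactly. Their poses are not given: they have to be found in the camera images.
- call_bell: silver domed service bell on a round black base, 75 mm across and 54 mm high, 0.17 kg, loose. Origin: centre of its underside; z up. The base is a disc of radius 36.5 mm, 14 mm high, the dome above it has radius 34 mm. Sliding it on the table takes 1 to 2 N
- call_bell_button (a joint): push button of the bell, 12 mm across, on the bell's axis, its top 54 mm above the table. 0 = up, 0.0035 m = fully down; a spring raises it: about 4 N presses it 1.8 mm (it rings), 8 N fully down
- corner_guide: low L-shaped guide of dark steel angle, fixed: two rails at a right angle, each 100 mm long, 16 mm high, 4 mm thick, open towards the robot and its right. Origin: the inner corner, at table height. Inner faces: the planes x = 0 (y from -100 to 0 mm) and y = 0 (x from -100 to 0 mm); the inside is at negative x and y. A flange 2 mm high runs 18 mm out behind the rails
- corner_seat (a point): where the centre of the bell's underside comes when its base touches both rails: 37 mm from each rail's inner face; same axes as the guide
- egg_timer: red and white wind-up kitchen timer, 63 mm across and 50 mm high, its knob on top, right of the bell; origin at the centre of its underside; a bystander
- mill_2: small glass pepper mill with a grey top, 44 mm across, 90 mm high, standing at the far edge; origin at the centre of its underside; a bystander
- shaker_black: dark shaker with a tin lid, 49 mm across, 110 mm high, standing at the far edge; origin at the centre of its underside; a bystander
- onion: red onion, about 84 mm across and 82 mm high, left of the corner guide; origin at the centre of its underside; a bystander

How it is judged:
On the way, in this order (a step that is already met when the one before it is completed fails the run):
1. the bell stands in the corner, against both rails (x of call_bell in the frame of corner_seat between -0.004 and 0.004 m and y of call_bell in the frame of corner_seat between -0.004 and 0.004 m and height (world z) of call_bell below 0.004 m and angle between call_bell's own z axis and vertical below 0.06 rad and linear speed of call_bell below 0.01 m/s), for 0.2 s.
2. the bell's button is pressed down while the bell stands in the corner (all of step 1 and value of joint call_bell_button above 0.0018 m), for 0.05 s.
At the end, for the whole second after the job is handed in: The bell stands upright on the table, at rest, its base within 4 mm of both rails of the corner guide, and its button is up again (all of step 1 and value of joint call_bell_button below 0.001 m); the robot touches nothing.
It fails at once if the bell is lifted off the table (height (world z) of call_bell above 0.008 m).
It fails at once if the bell is tipped (angle between call_bell's own z axis and vertical above 0.2 rad).
It fails at once if another thing is moved from its place by more than 20 mm (distance of any of egg_timer, mill_2, shaker_black, onion from where it was at the start of the episode above 0.02 m).
It also fails if it takes over 51 s, if anything falls off the work surface, if the arm or the gripper's body presses on something with over 40 N, if the wrist force passes 120 N, or if a joint passes its speed limit or range.

## Working session

There is one attempt and no reset: what is moved stays moved. The work goes in short steps, Python scripts to look and compute and a shell command to move; the robot and the scene stay as the last step left them, time stands still between calls to the robot, and variables do not carry over. Pictures are saved under pics/ and viewed, at most 10 in all, crops included, and the job is handed in when it is done.

```bash
mkdir -p pics; ls
cat > h.py <<'E'
import numpy as np, cv2
from plant import robot, eyes
def cam(n):
    c=eyes.camera_info(n); K=np.array([[c['fx'],0,c['cx']],[0,c['fy'],c['cy']],[0,0,1.]])
    return K,np.array(c['rvec'],float),np.array(c['tvec'],float)
def snap(n,f):
    im=eyes.capture(n); cv2.imwrite('pics/'+f,im[:,:,::-1]); return im
def ray(n,u,v):
    K,r,t=cam(n); R=cv2.Rodrigues(r)[0]
    return -R.T@t, R.T@np.linalg.solve(K,[u,v,1.])
def atz(n,u,v,z):
    o,d=ray(n,u,v); return o+d*(z-o[2])/d[2]
def tri(a,b):
    (o1,d1),(o2,d2)=ray(*a),ray(*b); A=np.c_[d1,-d2]; s=np.linalg.lstsq(A,o2-o1,rcond=None)[0]
    p,q=o1+d1*s[0],o2+d2*s[1]; return (p+q)/2,np.linalg.norm(p-q)
def proj(n,P):
    K,r,t=cam(n); return cv2.projectPoints(np.array(P,float).reshape(-1,3),r,t,K,None)[0].reshape(-1,2)
E
python3 - <<'E'
from h import *
snap('top','top1.png');snap('scene','scene1.png')
print(robot.state())
for n in('top','scene'):print(n,ray(n,320,200))
E
```

```text
jog.py
pics
plant.py
{'clock': 0.1, 'qpos': array([-1.26757483e+00,  4.91501886e-01,  1.55935581e+00, -1.74626787e-06,
        1.09169208e+00, -1.05598759e-01]), 'dq': array([ 0.00018003, -0.00203954, -0.00106584, -0.00083622, -0.00016545,
        0.00036925]), 'tau': array([ 3.26370791e-03, -6.13624477e+01, -2.58607274e+01,  6.93976460e-02,
        4.69725765e-02, -2.12818009e-05]), 'tool_pos': array([ 0.24841663, -0.57329637,  0.21412982]), 'tool_rot': array([-4.76147775e-04,  9.79180698e-01,  2.02989977e-01, -4.79809689e-05]), 'ft_force': array([0.32115175, 1.0503603 , 0.29131793]), 'ft_torque': array([-0.01226327,  0.03163244,  0.02201736]), 'finger_force': 0.0, 'width': 0.09538226035922014}
top (array([ 0.38975543, -0.01213655,  1.28774802]), array([ 0.08788498,  0.03345186, -0.99574733]))
scene (array([-0.17543256,  0.45694509,  1.03130778]), array([ 0.56593654, -0.34495825, -0.74942206]))
```

View pics/top1.png

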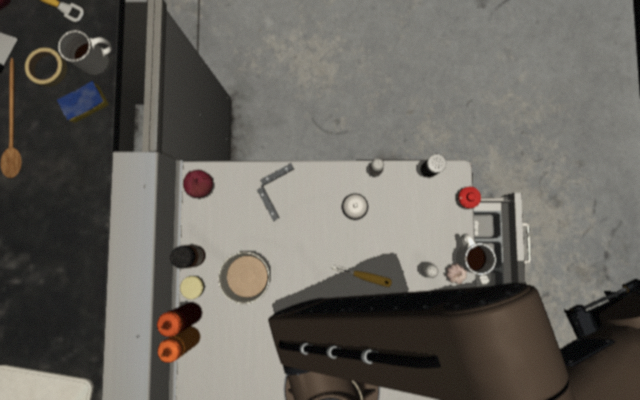

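View pics/scene1.png

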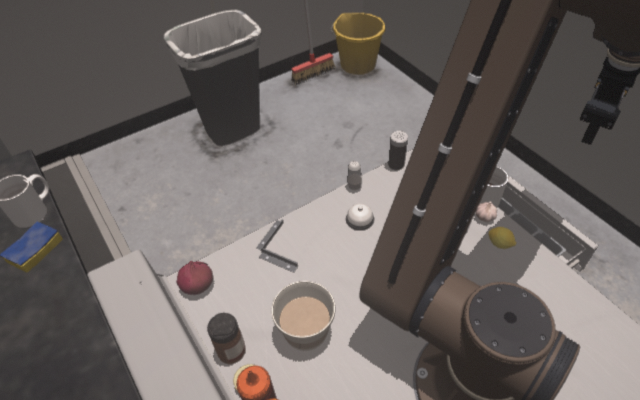

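The top view shows the guide's corner near (263,184), with its rails running to about (291,167) and (276,218). The bell is at (355,206), the timer at (469,197) and the onion at (198,184). I'll enlarge both views to measure.

Run:
```python
from h import *
a=cv2.imread('pics/top1.png');b=cv2.imread('pics/scene1.png')
A=cv2.resize(a[145:235,240:400],None,fx=5,fy=5,interpolation=cv2.INTER_CUBIC)
cv2.imwrite('pics/topc.png',A)
B=cv2.resize(b[180:290,240:400],None,fx=5,fy=5,interpolation=cv2.INTER_CUBIC)
cv2.imwrite('pics/scenec.png',B)
```

```text
(no output)
```

View pics/topc.png

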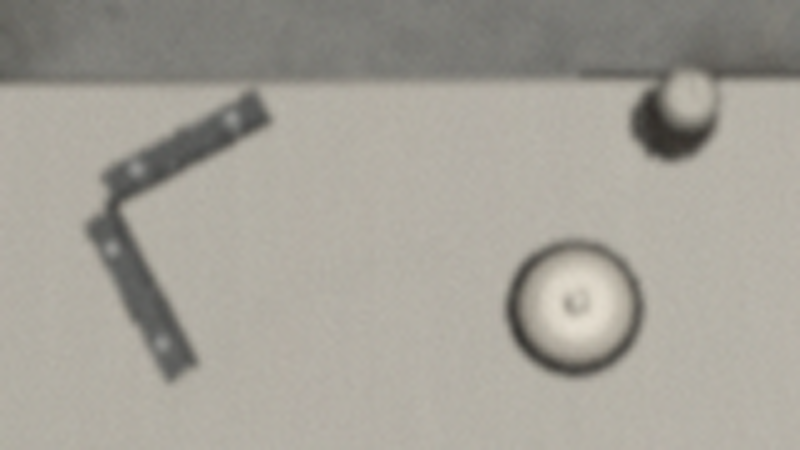

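View pics/scenec.png

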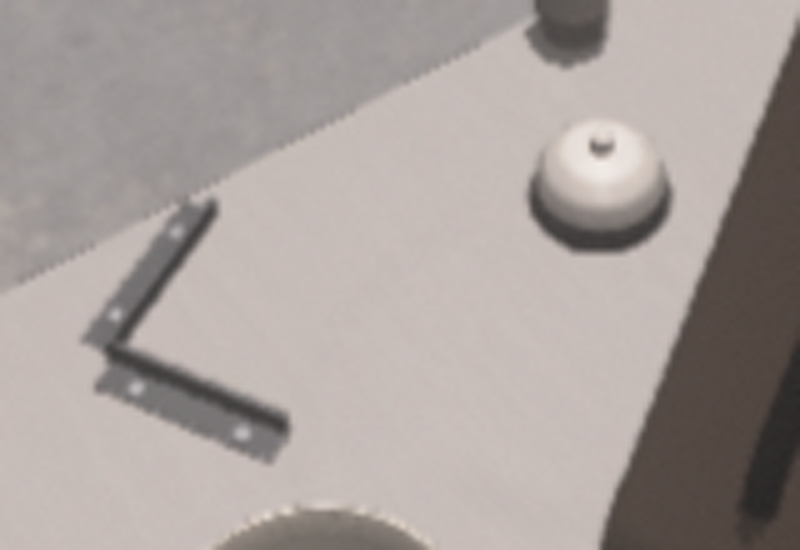

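The crops show the inner corner at (117,206) in the top crop, with rail ends at (271,121) and (198,363). The bell rim is centred near (575,307) and the button top at (577,300). In the scene crop the button is at (601,143), with rail tips at (216,208) and (289,425). I'll fit these together.

Run:
```python
from h import *
from scipy.optimize import least_squares
T=lambda u,v:('top',240+(u+.5)/5-.5,145+(v+.5)/5-.5)
S=lambda u,v:('scene',240+(u+.5)/5-.5,180+(v+.5)/5-.5)
print('button',tri(T(577,300),S(601,141)))
print('bell base from top z=.014',atz(*T(575,307),.014))
c,e1,e2=[atz(*T(*p),.0) for p in((117,206),(271,121),(198,363))]
for nm,p in(('corner',c),('farend',e1),('leftend',e2)):print(nm,p)
for z in(0,.016):
  c,e1,e2=[atz(*T(*p),z) for p in((117,206),(271,121),(198,363))]
  print(z,np.linalg.norm(e1-c),np.linalg.norm(e2-c))
  c,e1,e2=[atz(*S(*p),z) for p in((119,347),(216,208),(289,422))]
  print('scene',z,c,e1,e2,np.linalg.norm(e1-c),np.linalg.norm(e2-c))
print('mill',atz(*T(690,95),.09),'timer',atz('top',469,197,.05),'onion',atz('top',198,184,.04))
```

```text
button (array([ 0.48676301, -0.0636226 ,  0.04762823]), np.float64(0.0007105118778966265))
bell base from top z=.014 [ 0.48531964 -0.06417466  0.014     ]
corner [0.54382187 0.19037507 0.        ]
farend [0.59136896 0.10445626 0.        ]
leftend [0.45597687 0.1443077  0.        ]
0 0.09819758709451765 0.09919146656782721
scene 0 [0.54976703 0.18721644 0.        ] [0.5983255  0.10191303 0.        ] [0.4627087  0.14189456 0.        ] 0.09815598291113811 0.09814900259106782
0.016 0.09697750259473731 0.09795903332327716
scene 0.016 [0.53851608 0.19140109 0.016     ] [0.58632119 0.1074211  0.016     ] [0.45280839 0.14678234 0.016     ] 0.09663316328172825 0.09662629125631424
mill [ 0.58981615 -0.12164476  0.09      ] timer [ 0.50550662 -0.36626582  0.05      ] onion [0.54473029 0.36112636 0.04      ]
```

```bash
cat > d.py <<'E'
# usage: d.py x y z angle(tool x, deg): shift in tool axes to the target
import sys; from h import *; from scipy.spatial.transform import Rotation as Ro
s=robot.state(); w,x,y,z=s['tool_rot']; R=Ro.from_quat([x,y,z,w]).as_matrix()
a=list(map(float,sys.argv[1:])); d=R.T@(np.array(a[:3])-s['tool_pos'])
print('d',d.round(4),'turn',round(-(np.radians(a[3])-np.arctan2(R[1,0],R[0,0])),3),'tilt',(R[:,2]).round(4),'t',s['clock'],'F',s['ft_force'].round(2))
E
echo '[{"sx": 0.379, "sy": -0.333, "turn": -0.883, "finger_gap": 0.04}, {"sx": 0.379, "sy": -0.333, "turn": -0.883, "finger_gap": 0.04}, {"sx": 0.379, "sy": -0.333, "turn": -0.883, "finger_gap": 0.04}, {"sx": 0.379, "sy": -0.333, "turn": -0.883, "finger_gap": 0.04}, {"sx": 0.379, "sy": -0.333, "turn": -0.883, "finger_gap": 0.04}, {"sx": 0.379, "sy": -0.333, "turn": -0.883, "finger_gap": 0.04}, {"sx": 0.379, "sy": -0.333, "turn": -0.883, "finger_gap": 0.04}, {"sx": 0.379, "sy": -0.333, "turn": -0.883, "finger_gap": 0.04}]' | python3 jog.py
python3 d.py .4642 -.118 .215 74
```

```text
clock: 0.9
tool_pos: [0.4196, -0.2099, 0.2146]
tool_rot: [0.0, 0.799, 0.602, -0.0]
ft_force: [1.1, -0.5, -0.2]
width: 0.0409
finger_force: 0.0
d [ 0.1006  0.0175 -0.0004] turn 0.0 tilt [-0. -0. -1.] t 0.9 F [ 1.14 -0.5  -0.22]
```

```bash
echo '[{"sx": 0.05, "sy": 0.009, "finger_gap": 0.04}, {"sx": 0.1, "sy": 0.0175, "finger_gap": 0.04}, {"sx": 0.1, "sy": 0.0175, "finger_gap": 0.04}]' | python3 jog.py
python3 d.py .4642 -.118 .010 74
python3 - <<'E'
from h import *
snap('wrist','w1.png')
print(proj('wrist',[[.486,-.064,.054],[.486,-.064,.014],[.590,-.122,.09],[.5438,.1904,0],[.5288,.1403,0]]))
E
```

```text
clock: 1.2
tool_pos: [0.465, -0.1161, 0.2145]
tool_rot: [-0.0, 0.797, 0.604, 0.0]
ft_force: [-0.2, -0.7, 0.2]
width: 0.0398
finger_force: 0.0
d [-2.200e-03 -2.000e-04  2.045e-01] turn 0.006 tilt [ 1.e-04  7.e-04 -1.e+00] t 1.2 F [-0.2  -0.67  0.23]
[[ 323.16155581  132.71155649]
 [ 322.61174538  130.40696315]
 [ 440.34223406  163.58077205]
 [ 310.09166976 -134.23724635]
 [ 309.69877908  -71.45897237]]
```

View pics/w1.png

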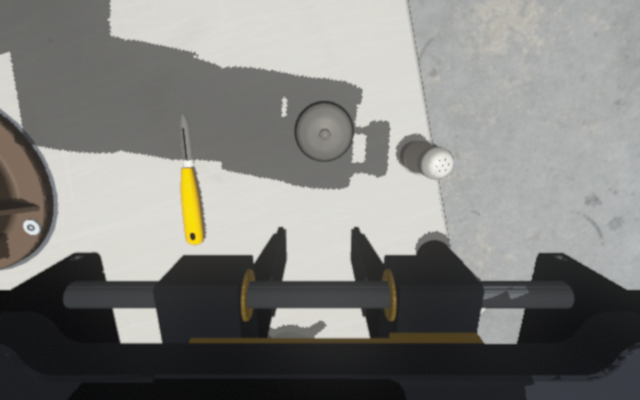

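The wrist view has the button at (324,134) and the mill top at (437,161), both within about 2 px of prediction. The cradle can come down behind the bell.

```bash
echo '[{"sx": -0.002, "sz": 0.05, "finger_gap": 0.04}, {"sx": -0.002, "sz": 0.1, "finger_gap": 0.04}, {"sx": -0.002, "sz": 0.15, "finger_gap": 0.04}, {"sx": -0.002, "sz": 0.18, "finger_gap": 0.04}, {"sx": -0.002, "sz": 0.195, "finger_gap": 0.04}, {"sx": -0.002, "sz": 0.205, "finger_gap": 0.04}, {"sx": -0.002, "sz": 0.205, "finger_gap": 0.04}]' | python3 jog.py
python3 - <<'E'
import numpy as np
u=np.array([np.cos(np.radians(73.5)),np.sin(np.radians(73.5))]);b=np.array([.486,-.064]);s=np.array([.5288,.1403])
print('contact tcp',b-.0405*u,'seat tcp',s-.0405*u)
E
python3 d.py .5173 .1015 .010 74
```

```text
clock: 1.95
tool_pos: [0.4625, -0.1231, 0.0088]
tool_rot: [-0.001, 0.799, 0.601, -0.0]
ft_force: [-0.6, 0.2, 0.6]
width: 0.04
finger_force: 0.0
contact tcp [ 0.47449738 -0.1028322 ] seat tcp [0.51729738 0.1014678 ]
d [ 0.231  -0.0094 -0.0012] turn -0.001 tilt [-1.6e-03  5.0e-04 -1.0e+00] t 1.95 F [-0.64  0.15  0.63]
```

```bash
echo '[{"sx": 0.008, "sy": 0.005, "finger_gap": 0.04}, {"sx": 0.014, "sy": 0.006, "finger_gap": 0.04}, {"sx": 0.02, "sy": 0.006, "finger_gap": 0.04}, {"sx": 0.03, "sy": 0.005, "finger_gap": 0.04}, {"sx": 0.04, "sy": 0.004, "finger_gap": 0.04}, {"sx": 0.05, "sy": 0.003, "finger_gap": 0.04}, {"sx": 0.06, "sy": 0.002, "finger_gap": 0.04}, {"sx": 0.07, "sy": 0.001, "finger_gap": 0.04}]' | python3 jog.py
python3 d.py .5173 .1015 .010 74
echo '[{"sx": 0.01, "sy": -0.001, "finger_gap": 0.04}, {"sx": 0.02, "sy": -0.002, "finger_gap": 0.04}, {"sx": 0.03, "sy": -0.003, "finger_gap": 0.04}, {"sx": 0.04, "sy": -0.004, "finger_gap": 0.04}, {"sx": 0.05, "sy": -0.005, "finger_gap": 0.04}, {"sx": 0.06, "sy": -0.006, "finger_gap": 0.04}, {"sx": 0.07, "sy": -0.007, "finger_gap": 0.04}, {"sx": 0.08, "sy": -0.007, "finger_gap": 0.04}]' | python3 jog.py
python3 d.py .5173 .1015 .010 74
python3 - <<'E'
from h import *
snap('top','top2.png');snap('wrist','w2.png')
a=cv2.imread('pics/top2.png');b=cv2.imread('pics/w2.png')
A=cv2.resize(a[145:235,230:370],(700,450),interpolation=cv2.INTER_CUBIC)
cv2.imwrite('pics/m2.png',np.hstack([cv2.resize(A,(435,280)),cv2.resize(b[60:360,130:520],(364,280))]))
E
```

```text
clock: 2.75
tool_pos: [0.4835, -0.0545, 0.0097]
tool_rot: [0.0, 0.798, 0.602, 0.0]
ft_force: [-0.5, -2.1, 4.2]
width: 0.0401
finger_force: 1.8
d [ 0.1593 -0.0104 -0.0003] turn 0.001 tilt [ 2.e-04 -2.e-04 -1.e+00] t 2.75 F [-0.54 -2.14  4.25]
clock: 3.55
tool_pos: [0.4986, 0.0243, 0.0096]
tool_rot: [-0.0, 0.799, 0.602, -0.0]
ft_force: [-1.7, -3.8, 4.8]
width: 0.04
finger_force: 2.4
d [ 0.0794 -0.0033 -0.0004] turn 0.0 tilt [-3.e-04 -1.e-04 -1.e+00] t 3.55 F [-1.67 -3.75  4.76]
```

View pics/m2.png

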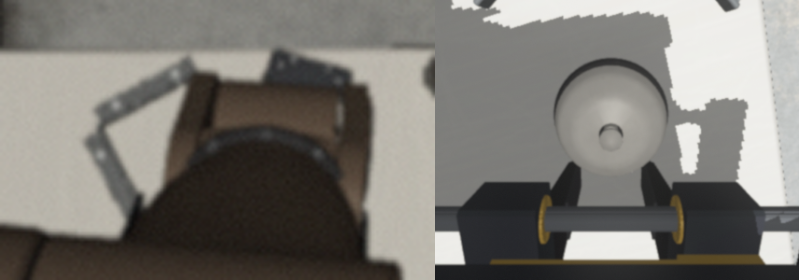

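The bell sits centred in the finger cradle in the wrist view, with the button at about wrist pixel (317.5,204). It is heading for the open guide.

Run:
```python
from h import *
s=robot.state();c=atz('wrist',317.5,201,.054);u=np.array([.276,.961]);n=np.array([.961,-.276])
e=c[:2]-s['tool_pos'][:2]; print(c,e@u,e@n)
print(proj('wrist',[[.5438,.1904,0],[.591,.1045,0],[.456,.1443,0]]))
```

```text
[0.51084441 0.06557587 0.054     ] 0.042674806067323164 0.0003761469651089016
[[311.99678959 -83.83251671]
 [437.24038491  70.03778508]
 [183.04339935  67.87891307]]
```

```bash
echo '[{"sx": 0.01, "sy": -0.001, "finger_gap": 0.04}, {"sx": 0.02, "sy": -0.002, "finger_gap": 0.04}, {"sx": 0.03, "sy": -0.003, "finger_gap": 0.04}, {"sx": 0.04, "sy": -0.003, "finger_gap": 0.04}, {"sx": 0.05, "sy": -0.003, "finger_gap": 0.04}, {"sx": 0.058, "sy": -0.003, "finger_gap": 0.04}, {"sx": 0.064, "sy": -0.003, "finger_gap": 0.04}, {"sx": 0.067, "sy": -0.003, "finger_gap": 0.04}]' | python3 jog.py
python3 d.py .5171 .0995 .010 74
echo '[{"sx": 0.002, "finger_gap": 0.04}, {"sx": 0.004, "finger_gap": 0.04}, {"sx": 0.006, "finger_gap": 0.04}, {"sx": 0.006, "finger_gap": 0.04}]' | python3 jog.py
python3 d.py .5171 .0995 .010 74
python3 - <<'E'
from h import *
snap('wrist','w3.png')
b=cv2.imread('pics/w3.png')
cv2.imwrite('pics/m3.png',cv2.resize(b[40:290,130:500],(740,500),interpolation=cv2.INTER_CUBIC))
E
```

```text
clock: 4.45
tool_pos: [0.5143, 0.0892, 0.0096]
tool_rot: [0.0, 0.798, 0.602, -0.0]
ft_force: [0.3, -0.9, 0.2]
width: 0.04
finger_force: 0.6
d [ 0.0106 -0.0001 -0.0004] turn 0.001 tilt [ 1.e-04 -1.e-04 -1.e+00] t 4.45 F [ 0.31 -0.9   0.19]
clock: 4.85
tool_pos: [0.5159, 0.0945, 0.0096]
tool_rot: [0.0, 0.799, 0.602, 0.0]
ft_force: [-0.3, -0.7, -0.3]
width: 0.0401
finger_force: 0.3
d [ 0.0052 -0.0002 -0.0004] turn 0.0 tilt [ 2.e-04 -0.e+00 -1.e+00] t 4.85 F [-0.29 -0.71 -0.25]
```

View pics/m3.png

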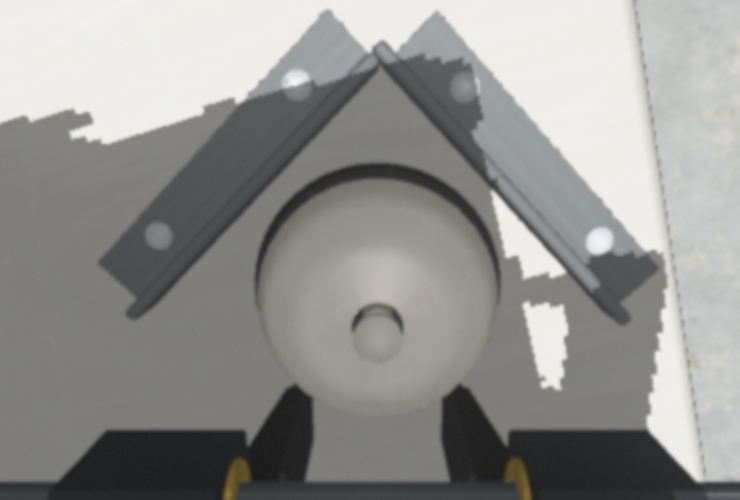

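The guide's corner is at crop (379,65) and the bell rim is centred near (378,285). A few mm of gap remain on both sides, so I'll creep on and watch the force.

```bash
echo '[{"sx": 0.002, "finger_gap": 0.04}, {"sx": 0.004, "finger_gap": 0.04}, {"sx": 0.004, "finger_gap": 0.04}]' | python3 jog.py
echo '[{"sx": 0.002, "finger_gap": 0.04}, {"sx": 0.002, "finger_gap": 0.04}]' | python3 jog.py
echo '[{"sx": 0.002, "finger_gap": 0.04}, {"sx": 0.002, "finger_gap": 0.04}]' | python3 jog.py
```

```text
clock: 5.2
tool_pos: [0.517, 0.0985, 0.0096]
tool_rot: [0.0, 0.799, 0.602, 0.0]
ft_force: [-0.4, -0.2, 0.3]
width: 0.0399
finger_force: 0.3
clock: 5.4
tool_pos: [0.5175, 0.1004, 0.0096]
tool_rot: [0.0, 0.799, 0.602, -0.0]
ft_force: [-1.0, -0.4, -0.1]
width: 0.0398
finger_force: 0.3
clock: 5.6
tool_pos: [0.5181, 0.1023, 0.0096]
tool_rot: [0.0, 0.799, 0.602, 0.0]
ft_force: [-0.1, -1.0, 0.7]
width: 0.0405
finger_force: 0.3
```

```bash
echo '[{"sx": 0.002, "finger_gap": 0.04}, {"sx": 0.002, "finger_gap": 0.04}]' | python3 jog.py|grep -E 'pos|force'
echo '[{"sx": 0.002, "finger_gap": 0.04}, {"sx": 0.002, "finger_gap": 0.04}]' | python3 jog.py|grep -E 'pos|force'
python3 - <<'E'
from h import *
snap('wrist','w4.png')
b=cv2.imread('pics/w4.png')
cv2.imwrite('pics/m4.png',cv2.resize(b[40:290,130:500],(740,500),interpolation=cv2.INTER_CUBIC))
E
```

```text
tool_pos: [0.5186, 0.1042, 0.0096]
ft_force: [0.7, -0.9, 0.5]
finger_force: 0.3
tool_pos: [0.5192, 0.1061, 0.0096]
ft_force: [-0.0, -0.5, 0.3]
finger_force: 0.3
```

View pics/m4.png

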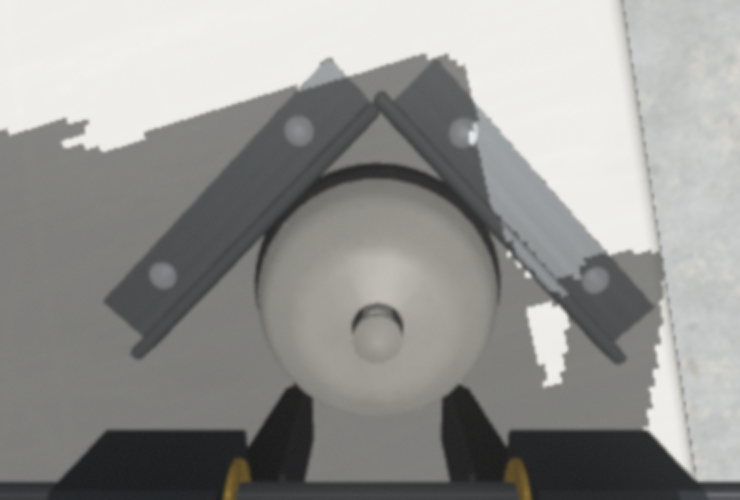

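The rim now seems to be at or within 1–2 mm of both rails, with the corner at crop (380,97). I'll push on until the force rises.

```bash
for i in 1; do :; done
echo '[{"sx": 0.001, "finger_gap": 0.04}, {"sx": 0.001, "finger_gap": 0.04}]' | python3 jog.py|grep -E 'pos|force'
echo '[{"sx": 0.001, "finger_gap": 0.04}, {"sx": 0.001, "finger_gap": 0.04}]' | python3 jog.py|grep -E 'pos|force'
echo '[{"sx": 0.001, "finger_gap": 0.04}, {"sx": 0.001, "finger_gap": 0.04}]' | python3 jog.py|grep -E 'pos|force'
```

```text
tool_pos: [0.5195, 0.1069, 0.0096]
ft_force: [-0.2, -1.1, 0.8]
finger_force: 0.9
tool_pos: [0.5197, 0.1076, 0.0097]
ft_force: [-0.1, -5.0, 0.1]
finger_force: 2.8
tool_pos: [0.5198, 0.108, 0.0096]
ft_force: [-0.8, -11.2, 2.7]
finger_force: 5.2
```

Contact is firm at 11 N against both rails. I'll locate the button, then back off and rise.

```bash
python3 - <<'E'
from h import *
b=eyes.capture('wrist');s=robot.state();u=np.array([.276,.961]);n=np.array([.961,-.276])
c=atz('wrist',318.2,207.5,.054);e=c[:2]-s['tool_pos'][:2]; print(c,e@u,e@n)
g=cv2.cvtColor(b[120:270,230:410],cv2.COLOR_RGB2GRAY)
cs=cv2.HoughCircles(cv2.GaussianBlur(g,(3,3),1),cv2.HOUGH_GRADIENT,1,20,param1=80,param2=12,minRadius=8,maxRadius=16)
print(None if cs is None else cs[0][:4]+[230,120,0])
E
echo '[{"sx": -0.01, "finger_gap": 0.04}, {"sx": -0.025, "finger_gap": 0.04}, {"sx": -0.03, "finger_gap": 0.04}, {"sx": -0.03, "sz": -0.03, "finger_gap": 0.03}, {"sx": -0.03, "sz": -0.08, "finger_gap": 0.0}, {"sx": -0.03, "sz": -0.12, "finger_gap": 0.0}, {"sx": -0.03, "sz": -0.12, "finger_gap": 0}, {"sx": -0.03, "sz": -0.12, "finger_gap": 0}]' | python3 jog.py
python3 - <<'E'
from h import *
b=snap('wrist','w5.png')
P=[[.5315,.1488,.054],[.5305,.1455,.054]];q=proj('wrist',P);print(q)
x,y=q[0].astype(int)
x=max(60,x);y=max(60,y)
print(x,y)
cv2.imwrite('pics/m5.png',cv2.resize(cv2.imread('pics/w5.png')[y-60:y+60,x-60:x+60],(600,600),interpolation=cv2.INTER_CUBIC))
print(robot.state()['tool_pos'])
E
```

```text
[0.53149032 0.1459514  0.054     ] 0.039688704930667694 0.0007115239635171137
[[318.5        206.5          9.60000038]
 [392.5        143.5         15.39999962]]
clock: 7.5
tool_pos: [0.5117, 0.0797, 0.1301]
tool_rot: [0.001, 0.799, 0.602, 0.001]
ft_force: [0.2, 0.7, -1.3]
width: 0.0054
finger_force: 0.0
[[317.63447404 122.03429794]
 [317.57692164 126.49423376]]
317 122
[0.5112606  0.07975865 0.12913559]
```

View pics/m5.png

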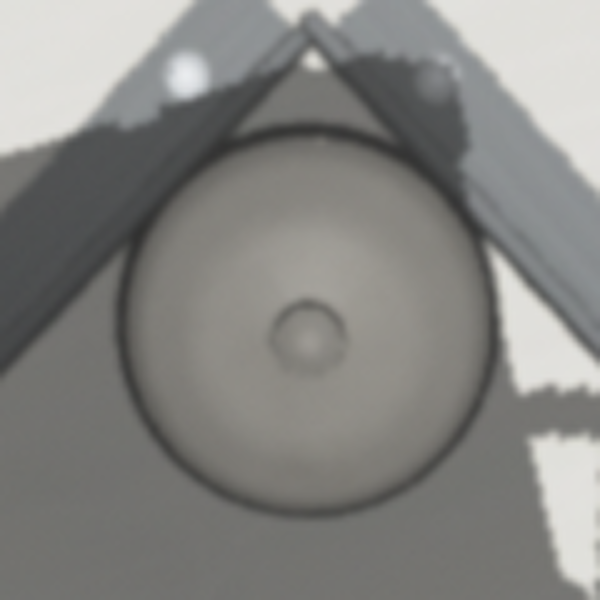

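The base touches both rails, left at about crop (160,200) and right at (465,205). The button is at crop (310,340), which is wrist pixel (318.6,129.6).

```bash
python3 - <<'E'
from h import *
s=robot.state();print(s['tool_pos'],s['width'])
for v in (128.5,129.6):print(atz('wrist',318.6,v,.054))
E
python3 d.py .5310 .1440 .060 74
```

```text
[0.5112606  0.07975865 0.12913559] 0.00251498670554553
[0.53085288 0.14377514 0.054     ]
[0.53061578 0.14295067 0.054     ]
d [0.0672 0.0013 0.0691] turn -0.0 tilt [-4.e-04 -0.e+00 -1.e+00] t 7.55 F [-0.9  -0.06 -0.01]
```

```bash
echo '[{"sx": 0.04, "sy": 0.001, "finger_gap": 0}, {"sx": 0.067, "sy": 0.001, "finger_gap": 0}, {"sx": 0.067, "sy": 0.001, "sz": 0.03, "finger_gap": 0}, {"sx": 0.067, "sy": 0.001, "sz": 0.055, "finger_gap": 0}, {"sx": 0.067, "sy": 0.001, "sz": 0.067, "finger_gap": 0}, {"sx": 0.067, "sy": 0.001, "sz": 0.069, "finger_gap": 0}, {"sx": 0.067, "sy": 0.001, "sz": 0.069, "finger_gap": 0}, {"sx": 0.067, "sy": 0.001, "sz": 0.069, "finger_gap": 0}]' | python3 jog.py
python3 d.py .5310 .1440 .0515 74
echo '[{"sz": 0.003, "finger_gap": 0}, {"sz": 0.006, "finger_gap": 0}, {"sz": 0.006, "finger_gap": 0}, {"sz": 0.006, "finger_gap": 0}]' | python3 jog.py
python3 d.py .5310 .1440 .0515 74
```

```text
clock: 8.35
tool_pos: [0.5315, 0.144, 0.0613]
tool_rot: [0.0, 0.799, 0.602, 0.0]
ft_force: [-0.0, 0.2, -0.0]
width: 0.0009
finger_force: 0.0
d [-0.0002 -0.0005  0.0098] turn -0.0 tilt [ 1.e-03  1.e-04 -1.e+00] t 8.35 F [-0.01  0.24 -0.02]
clock: 8.75
tool_pos: [0.5311, 0.1441, 0.0547]
tool_rot: [0.0, 0.799, 0.602, 0.0]
ft_force: [-0.5, -0.7, -0.4]
width: 0.0004
finger_force: 0.0
d [-0.0002 -0.0001  0.0032] turn 0.0 tilt [ 1.e-04 -1.e-04 -1.e+00] t 8.75 F [-0.54 -0.73 -0.43]
```

```bash
echo '[{"sz": 0.002, "finger_gap": 0}, {"sz": 0.002, "finger_gap": 0}]' | python3 jog.py|grep -E 'pos|force'
echo '[{"sz": 0.001, "finger_gap": 0}, {"sz": 0.001, "finger_gap": 0}]' | python3 jog.py|grep -E 'pos|force'
echo '[{"sz": 0.0007, "finger_gap": 0}, {"sz": 0.0007, "finger_gap": 0}]' | python3 jog.py|grep -E 'pos|force'
```

```text
tool_pos: [0.5313, 0.1442, 0.0527]
ft_force: [-0.9, -0.2, 3.9]
finger_force: 1.8
tool_pos: [0.5312, 0.1442, 0.0518]
ft_force: [-0.0, 0.1, 6.3]
finger_force: 2.8
tool_pos: [0.5313, 0.1442, 0.0512]
ft_force: [-0.9, -0.1, 7.0]
finger_force: 3.5
```

The button is down about 2.8 mm at 7 N. Next I'll retract straight up and move clear for a last look.

```bash
echo '[{"sz": -0.004, "finger_gap": 0}, {"sz": -0.02, "finger_gap": 0}, {"sz": -0.06, "finger_gap": 0}, {"sx": -0.04, "sz": -0.1, "finger_gap": 0}, {"sx": -0.067, "sz": -0.1, "finger_gap": 0}, {"sx": -0.067, "sz": -0.1, "finger_gap": 0}, {"sx": -0.067, "sz": -0.1, "finger_gap": 0}, {"sx": -0.067, "sz": -0.1, "finger_gap": 0}]' | python3 jog.py|grep -E 'clock|pos|force'
python3 - <<'E'
from h import *
snap('wrist','w6.png')
x,y=proj('wrist',[.531,.144,.054])[0].astype(int); x=max(60,x);y=max(60,y);print(x,y)
cv2.imwrite('pics/m6.png',cv2.resize(cv2.imread('pics/w6.png')[y-60:y+60,x-60:x+60],(500,500),interpolation=cv2.INTER_CUBIC))
E
```

```text
clock: 10.15
tool_pos: [0.5127, 0.0802, 0.1505]
ft_force: [0.1, 0.1, -0.2]
finger_force: 0.0
317 127
```

View pics/m6.png

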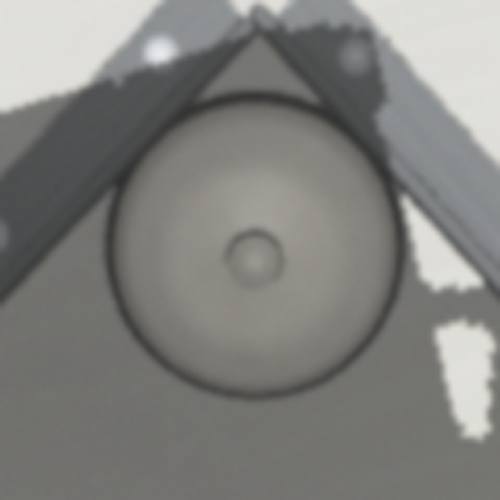

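The bell stands upright against both rails, touching at about crop (130,160) and (380,160). The button is up at (254,260) and the robot is clear, so I'm handing in.

```bash
python3 -c "
from plant import robot, eyes
print(robot.finish_job())"
```

```text
the job is handed in; nothing more can be done
None
```

I pushed the bell into the corner until its base met both rails (11 N), pressed its button about 2.8 mm at 7 N, left it standing upright with the gripper clear, and handed the job in at about 10 s; no verdict was returned.

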